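# Set the spring forceps to the gauge marks

## Task

Take the specimen pot off the gap gauge and stand it upright on the cart top, clear of the gauge. Then pick the spring forceps off their rest by the ribbed grips, bring the tips level over the middle of the two gauge lines, in line with them and about 2 cm above the plate, with the forceps squeezed so that the tips stand 10 mm apart like the lines; hold that gap steady for three seconds and finish still holding it there. Never squeeze the tips shut, do not touch the gauge with them, and leave the other things on the cart where they are.

Things in the scene. Friction and masses are not known exactly. Their poses are not given: they have to be found in the camera images.
- pot: specimen pot with a plain white body and white screw cap, 55 mm tall: body 44 mm across up to 42 mm high, cap 49 mm across above that; 25 to 50 g. Origin: centre of its underside, z up. At the start it stands on the middle of the gauge, its underside 10 mm above the cart top. The cart top is free beyond the far end of the pencil (about 0.6 to 0.68 m ahead of the robot), before the tube rack at the back.
- gauge: gap gauge, a bright metal plate 50 mm (its x) by 70 mm (its y) by 10 mm high, fixed to the cart top. Origin: centre of its underside; z up. On its top face two dark lines, 44 mm long along its x, lie 10 mm apart, at y = +5 and -5 mm.
- gauge_mark (a point): the middle point between the two lines on the gauge's top face, 10 mm above the cart top; axes as the gauge's.
- rest: grey plastic forceps rest fixed to the cart top: base 120 (its x) x 44 x 6 mm; a tail saddle at x = -54 mm with two lips 35 mm high, 26 mm apart, and a front bar 50 mm wide at x = +51 mm; they carry the forceps level, its underside 26 mm above the cart top. Only the base lies below the grips. Origin: centre of its underside. The forceps lie along its x, tips toward +x; they lift straight up.
- forceps: spring forceps of bright steel, 128 mm long, 10 mm thick, 40 to 50 g, lying level on the rest. Origin: on the long axis at the underside, 60 mm behind the tips; x points to the tips, y across (the arms close along it), z up. Two arms, pivoted at x = -50 mm, y = +4 and -4 mm, move alike, mirrored; springs open them. Tail block: x = -68 to -48 mm, 13 mm wide.
- grip (a point): on the long axis between the ribbed grips (flat outer faces 10 mm high, forceps x = +2 to +38 mm), at x = +20 mm, 40 mm behind the tips, 5 mm above the underside (31 mm above the cart top on the rest). Width over the grips here: 34.7 mm open, 22.0 mm at 10 mm tip gap, 15.6 mm shut. Squeezing here takes about 2.5 N to begin, 10 N at the 10 mm gap, 14 N shut.
- tips_middle (a point): point midway between the two tips on the forceps' long axis, x = +60 mm, 5 mm above the underside; axes as the forceps'.
- tip_left (a point): inner face of the end of the left (+y) tip, at half its 5 mm height. The tip gap is the distance from tip_left to tip_right.
- tip_right (a point): inner face of the end of the right (-y) tip, at half its 5 mm height.
- forceps_left (a joint): angle each arm is squeezed, rad: 0 open (tips 30 mm apart), 0.091 at the 10 mm gap, 0.136 shut; tip gap in mm = 30 - 220 x angle, width over the grips in mm = 34.7 - 140 x angle.
- bench_timer: bench timer, 62 x 64 x 19 mm, a loose bystander; origin: centre of its underside.
- cover_box: flat box of cover glasses, 34 x 34 x 17 mm, a loose bystander; origin: centre of its underside.
- tape_roll: roll of label tape, 58 x 64 x 20 mm, a loose bystander; origin: its underside, about its middle.
- marker: marker pen with a black cap, 132 mm long along its y, 14 mm thick, a loose bystander near the robot's edge; origin: centre of its underside.
- pencil: pencil, 117 mm long along its y, 7 mm thick, a loose bystander lying between gauge and rest; origin: centre of its underside.
Things that resemble listed ones, but are neither listed nor needed, are in the scene too. Of the things that look like the pot, the middle-sized one is meant.

How it is judged:
By the outcome, as a careful person would: the job done as asked, in the order asked, and still so for the second after the job is handed in, while the arm keeps its last pose, push and grip.
It also fails if it takes over 54 s, if anything falls off the work surface, if the arm or the gripper's body presses on something with over 40 N, if the wrist force passes 120 N, or if a joint passes its speed limit or range.

## Robot

A 6-joint arm with a two-finger parallel gripper is mounted at the origin on a cart in front of the work surface, level with it; the furniture and walls round the work are solid. World frame = base frame: x ahead of the robot, y to its left, z up, the work surface at z = 0. Lengths are in m, angles in degrees, forces in N, time in s.
With the tool pointing down it reaches from about 0.4 to 0.825 m from the base axis. Payload 7 kg.
Tool frame: the origin (TCP) lies between the finger pads; the fingertips stand 22 mm ahead of it and the grasp point (between the pads) lies 3 mm ahead of it; z points along the fingers, y is the line along which they close (so a half turn about z gives the same grasp; the last joint's range is limited). The gripper opens to 88 mm and grips with 3 to 60 N. Pads are 19 mm wide; open, the fingers measure 130 mm over their backs; the gripper's body (78 mm by 193 mm) begins 47 mm behind the grasp point.
Start: joints at [86.522, 20.546, 0.682, 0, -70.136, -16.507], TCP at [0.231, 0.634, 0.249] pointing down, gripper open.
Joint ranges: [-176.03, 176.03], [-82.01, 121.73], [-58.28, 71.71], [-173.87, 95.51], [-174.79, -0.11], [-173.66, 173.66]. Speed limits (degrees/s): [136.94, 136.94, 172.46, 180, 180, 180].

## Interface

Orientations are given as [roll, pitch, yaw] about the fixed x, y, z axes, in that order (R = Rz(yaw) Ry(pitch) Rx(roll)).
In Python, from plant import ctrl gives the robot as it stands.
- The arm moves only by the tool apply_moves, never from a script. Its argument "targets" is a list of rows, each an object with "travel": the shift along the tool's x, y, z in mm, a list of three; "roll": the turn about the tool's z in degrees; "jaw": the finger opening in mm, from 0 to 87.6. In form: [{"travel": [tx, ty, tz], "roll": roll, "jaw": jaw}, ...]. A call has 1 to 10 rows; each row shifts and turns the commanded pose from where the row before left it, along the tool's axes as they then stand; what a row does not reach is not made up. A row lasts 1/10 s, in which the tool goes at most 50 mm and 8.59 degrees, less where a joint would pass 70% of its speed; a pose out of reach is approached as far as the arm can. A call with a gripper value outside its range is refused whole. The fingers move at their own pace and stop on an object; the grip force is fixed at half the most. Time passes only in rows, so rows that do not move let the fingers close. It gives the time, the measured TCP pose, the force, the opening and the grip force at its end, in the units of the state.
- ctrl.get_obs(): the state, without advancing time (a new reading comes with each control period).
- ctrl.snapshot(name): name is "scene" or "top"; returns the picture (384x512x3 uint8, red, green, blue); there is no depth.
- ctrl.calibration(name): a dict with "K" (3x3 intrinsics, pixels), "extrinsics" (4x4, takes a point from camera to world coordinates). Camera axes: x right, y down, z forward; pixel columns grow to the right and rows downward; lengths in m; the calibration is good to about 2 mm. A picture is of the moment at which its call begins. calibration takes no time and is no camera call.
- ctrl.close_job(): hands the job in; it is judged then, once.
The state is a dict: "clock": time; "joint_pos": joint angles; "qvel": joint speeds; "tau": joint torques, N m; "tool_pos": TCP position; "orientation": TCP orientation; "force": force on the tool from outside, world axes, zero at the start; "moment": the same for the moment, N m; "opening": finger opening in m; "gripper_force": force on a finger pad.
Only numpy, scipy, OpenCV 4.12 (cv2) and the standard library are available. Lean on these libraries where they do the work, as an engineer would, in place of code of your own. Each camera call takes 0.05 s, during which the arm holds its last target. There are 200 camera calls.

## Working session

There is one attempt and no reset: what is moved stays moved. The work goes in short steps, Python scripts to look and compute and a tool call to move; the robot and the scene stay as the last step left them, time stands still between calls to the robot, and variables do not carry over. Pictures are saved under pics/ and viewed, at most 10 in all, crops included, and the job is handed in when it is done.

Besides the shell and the picture viewer there is one more tool, called after "Request:" by a JSON object that holds its "api" and its "payload", one argument or row to a line. apply_moves: Moves the arm, as the interface text tells. Its arguments: {"type":"object","properties":{"targets":{"type":"array","items":{"type":"object","properties":{"travel":{"type":"array","items":{"type":"number"}},"roll":{"type":"number"},"jaw":{"type":"number"}}}}},"required":["targets"]}

```bash
mkdir -p pics
python3 - <<'E'
from plant import ctrl
import cv2
for n in("scene","top"):
    im=ctrl.snapshot(n); cv2.imwrite(f"pics/{n}0.png",im[:,:,::-1])
    c=ctrl.calibration(n);print(n,c["K"],c["extrinsics"])
    cv2.imwrite(f"pics/{n}0b.png",cv2.resize(im[:,:,::-1],(800,600),interpolation=cv2.INTER_CUBIC))
print(ctrl.get_obs())
E
```

```text
scene [[463.09711947   0.         253.21069009]
 [  0.         463.09711947 191.05782544]
 [  0.           0.           1.        ]] [[-0.7942899   0.5065481  -0.33542894  0.84990527]
 [ 0.60740453  0.67372179 -0.42090223  0.74482115]
 [ 0.01277856 -0.53805945 -0.84281002  0.89264918]
 [ 0.          0.          0.          1.        ]]
top [[450.80664307   0.         252.49772857]
 [  0.         450.80664307 194.9315246 ]
 [  0.           0.           1.        ]] [[ 0.02633823 -0.99299816  0.11515622  0.41064411]
 [-0.99948178 -0.02402583  0.02142285  0.31531314]
 [-0.01850613 -0.11566078 -0.99311636  0.88083827]
 [ 0.          0.          0.          1.        ]]
{'clock': 0.1, 'joint_pos': array([ 8.65222181e+01,  2.05860524e+01,  6.37575599e-01, -1.74366180e-02,
       -7.01356831e+01, -1.65073966e+01]), 'qvel': array([ 0.10584359, -0.03271364,  0.22059966,  0.02509538,  0.14594988,
       -0.05134794]), 'tau': array([-1.25158884e-03, -5.84165275e+01,  2.93747038e+01,  7.01547101e+00,
        1.00797607e-02, -5.36841083e-05]), 'tool_pos': array([0.23057919, 0.63395208, 0.24772073]), 'orientation': array([ 1.79914651e+02, -8.19849565e-03, -1.99911093e+01]), 'force': array([ 0.33579758, -1.02463829, -0.85422451]), 'moment': array([0.03961366, 0.01619847, 0.01308887]), 'gripper_force': 0.0, 'opening': 0.08767139369265649}
```

View pics/top0b.png

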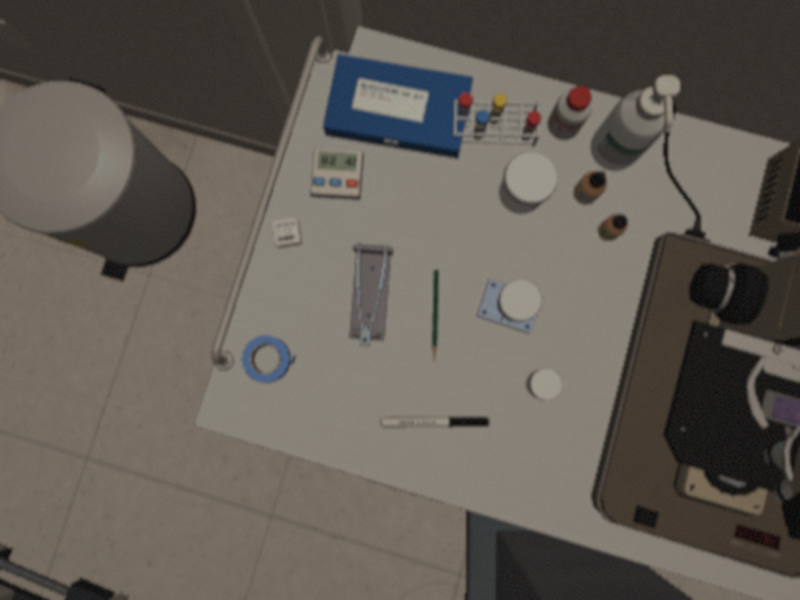

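View pics/scene0b.png

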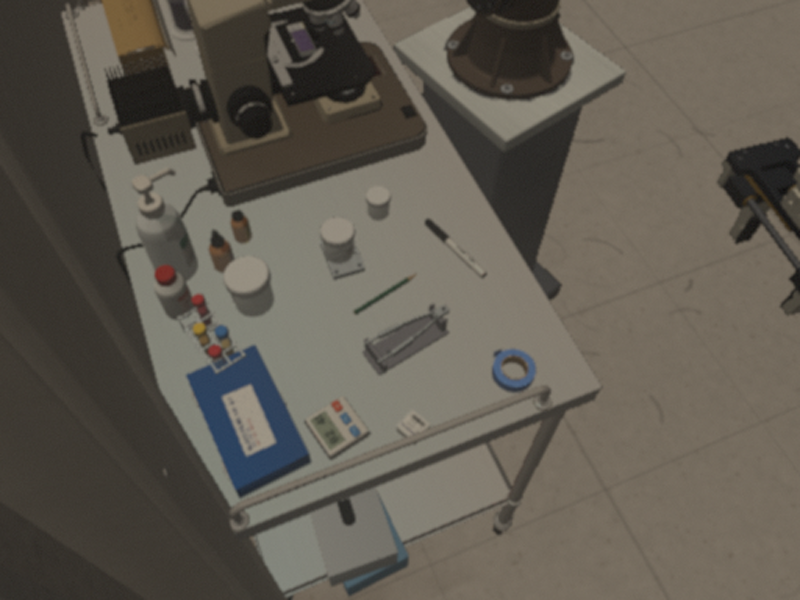

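The top view shows the pot (520,300) on the gauge, with corners at about (488,281), (541,295), (531,331) and (478,318). The forceps lie from tail (365,343) to tips (358–388,245), the pencil is at (435,270–358), and the arm is clear of the view. Next, averaged crops to measure from.

```bash
cat > h.py <<'E'
from plant import ctrl
import cv2, numpy as np
def avg(n,k=6): return np.mean([ctrl.snapshot(n).astype(float) for _ in range(k)],0).astype(np.uint8)[:,:,::-1].copy()
def ray(n,uv,z):
    c=ctrl.calibration(n);T=c["extrinsics"];uv=np.atleast_2d(uv).astype(float)
    d=np.c_[uv,np.ones(len(uv))]@np.linalg.inv(c["K"]).T@T[:3,:3].T
    return T[:3,3]+d*((z-T[2,3])/d[:,2])[:,None]
def pix(n,p):
    c=ctrl.calibration(n);T=c["extrinsics"];q=(np.atleast_2d(p)-T[:3,3])@T[:3,:3]@c["K"].T
    return q[:,:2]/q[:,2:]
def crop(im,x0,y0,w,h,s): return cv2.convertScaleAbs(cv2.resize(im[y0:y0+h,x0:x0+w],None,fx=s,fy=s,interpolation=cv2.INTER_CUBIC),alpha=1.6)
E
python3 - <<'E'
from h import *
t=avg("top");s=avg("scene");cv2.imwrite("pics/t1.png",t);cv2.imwrite("pics/s1.png",s)
a=crop(t,215,145,145,85,5.5);b=crop(s,195,130,100,110,5.2)
cv2.imwrite("pics/tc.png",a);cv2.imwrite("pics/sc.png",b)
E
```

```text
(no output)
```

View pics/tc.png

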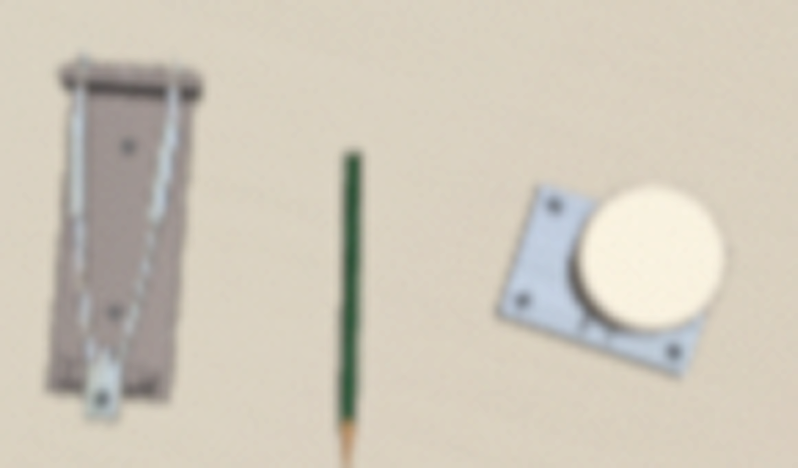

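View pics/sc.png

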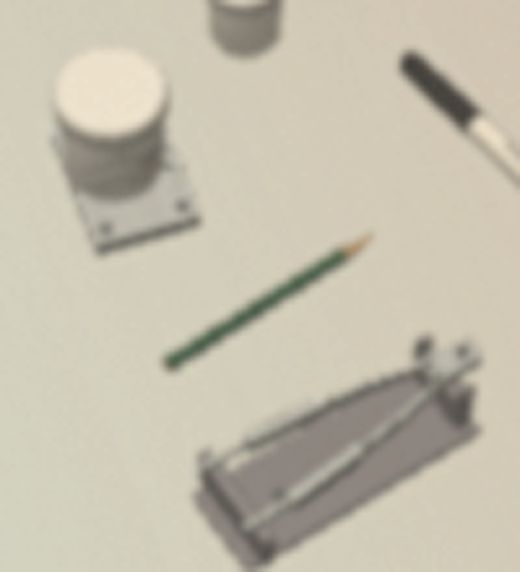

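The top crop (scale 5.5, origin 215,145) shows gauge corners at (538,185), (498,315) and (682,378), and the cap at (652,257). The forceps tail is at (101,418) and the tips at (83,58) and (176,66). In the scene crop the pot covers most of the gauge, and one forceps tip is at (248,520).

Run:
```python
from h import *
t=cv2.imread("pics/t1.png").astype(int);s=cv2.imread("pics/s1.png")
f=lambda p:np.array(p)/5.5+[215,145]-.41
g=ray("top",f([(538,185),(498,315),(682,378)]),.01)
print("gauge",g,"sides",np.linalg.norm(g[0]-g[1]),np.linalg.norm(g[1]-g[2]),"c",(g[0]+g[2])/2)
e=g[0]-g[1];e2=g[1]-g[2];print("x yaw",np.degrees(np.arctan2(e[1],e[0])),"from y",np.degrees(np.arctan2(e2[1],e2[0]))-90)
u=ray("top",f([(652,257)]),.065);print("cap",u, "r",np.linalg.norm(ray("top",f([(726,257)]),.065)-ray("top",f([(578,257)]),.065)))
us=ray("scene",np.array([[111,93]])/5.2+[195,130]-.4,.065);print("cap scene",us)
ft=ray("top",f([(83,58),(176,66)]),.033);tail=ray("top",f([(101,418)]),.036)
m=ft.mean(0);d=(m-tail[0])[:2];print("tips",ft,"gap",np.linalg.norm(ft[0]-ft[1]),"tail",tail,"len",np.linalg.norm(d),"yaw",np.degrees(np.arctan2(d[1],d[0])))
# rest base corners z=.006
r=ray("top",f([(47,390),(168,401)]),.006);b=ray("top",f([(62,78),(200,90)]),.026);print("rest",r,b)
d=b.mean(0)-r.mean(0);print("rest yaw",np.degrees(np.arctan2(d[1],d[0])))
# ribbed grips
gp=ray("top",f([(77,190),(160,192)]),.036);print("arms",gp)
print("pencil",ray("top",f([(352,153),(346,466)]),.004))
# big jar, rack, small pot, box in top (800-scale)
q=lambda p:np.array(p)*.64
print("bigcap",ray("top",q([(531,177),(504,177)]),.07),"rack",ray("top",q([(455,140),(537,143)]),0),"book",ray("top",q([(328,130),(460,152)]),.02),"timer",ray("top",q([(312,195),(361,197)]),.02),"small",ray("top",q([(545,384)]),.04))
# blue mask of gauge
m=((t[:,:,0]-t[:,:,2])>8).astype(np.uint8);m[:,:300]=0;m[:190*0+170]=0;m[220:]=0;m[:,350:]=0
c=max(cv2.findContours(m,0,1)[0],key=cv2.contourArea);R=cv2.minAreaRect(c);print(R);bx=ray("top",cv2.boxPoints(R),.01);print(bx,bx.mean(0))
```

```text
gauge [[0.54720817 0.21822761 0.01      ]
 [0.50057399 0.23177195 0.01      ]
 [0.47994433 0.16709725 0.01      ]] sides 0.0485612592467645 0.06788519410534131 c [0.51357625 0.19266243 0.01      ]
x yaw -16.19530343884071 from y -17.6914222203187
cap [[0.51540307 0.18651131 0.065     ]] r 0.04876418182308937
cap scene [[0.51687272 0.18850355 0.065     ]]
tips [[0.58460532 0.37931819 0.033     ]
 [0.58250517 0.34684868 0.033     ]] gap 0.03253735412591719 tail [[0.45927263 0.36892363 0.036     ]] len 0.12441975883117565 yaw -2.6904191979395966
rest [[0.47042042 0.39025756 0.006     ]
 [0.46760226 0.34732703 0.006     ]] [[0.57874165 0.38699058 0.026     ]
 [0.57556957 0.3384633  0.026     ]]
rest yaw -3.210114989069528
arms [[0.53766168 0.37967151 0.036     ]
 [0.53763907 0.35102164 0.036     ]]
pencil [[0.55816626 0.28406356 0.004     ]
 [0.44637888 0.28398001 0.004     ]]
bigcap [[0.66003511 0.17581387 0.07      ]
 [0.65937699 0.20757185 0.07      ]] rack [[0.7287176  0.26181721 0.        ]
 [0.72679411 0.15624784 0.        ]] book [[0.73146255 0.42420445 0.02      ]
 [0.70597137 0.25648415 0.02      ]] timer [[0.64647877 0.44118231 0.02      ]
 [0.64521572 0.37949917 0.02      ]] small [[0.41798778 0.15315942 0.04      ]]
((325.8999938964844, 195.29998779296875), (34.78504943847656, 23.400854110717773), 18.43494987487793)
[[0.50247559 0.2307046  0.01      ]
 [0.54630668 0.21687286 0.01      ]
 [0.52623074 0.15277839 0.01      ]
 [0.48269068 0.16689766 0.01      ]] [0.51442592 0.19181338 0.01      ]
```

Request:
{"api": "apply_moves", "payload": {
  "targets": [
    {"travel": [20,15,0],"roll": 0,"jaw": 80},
    {"travel": [36,28,0],"roll": 0,"jaw": 80},
    {"travel": [38,29,0],"roll": 0,"jaw": 80},
    {"travel": [38,29,0],"roll": 0,"jaw": 80},
    {"travel": [38,29,0],"roll": 0,"jaw": 80},
    {"travel": [38,29,0],"roll": 0,"jaw": 80},
    {"travel": [38,29,0],"roll": 0,"jaw": 80},
    {"travel": [38,29,0],"roll": 0,"jaw": 80},
    {"travel": [38,29,0],"roll": 0,"jaw": 80},
    {"travel": [38,29,0],"roll": 0,"jaw": 80}
  ]
}}

```text
clock: 1.7
tool_pos: [0.4758, 0.2511, 0.249]
orientation: [-180.0, -0.0, -20.0]
force: [0.8, 1.1, 0.4]
opening: 0.08
gripper_force: 0.0
```

Request:
{"api": "apply_moves", "payload": {
  "targets": [
    {"travel": [36,28,0],"roll": 0,"jaw": 80},
    {"travel": [20,15,20],"roll": 0,"jaw": 80},
    {"travel": [0,0,40],"roll": 0,"jaw": 80},
    {"travel": [0,0,40],"roll": 0,"jaw": 80},
    {"travel": [0,0,20],"roll": 0,"jaw": 80},
    {"travel": [0,0,0],"roll": 0,"jaw": 80},
    {"travel": [0,0,0],"roll": 0,"jaw": 80}
  ]
}}

```text
clock: 2.4
tool_pos: [0.5134, 0.1935, 0.1292]
orientation: [180.0, -0.0, -20.0]
force: [0.3, 0.5, 1.6]
opening: 0.0804
gripper_force: 0.0
```

```bash
cat >> h.py <<'E'
def todo(x,y,z,yaw=None):
    o=ctrl.get_obs();p=o["tool_pos"];a=np.radians(o["orientation"][2]);d=np.array([x,y,z])-p
    print("t",o["clock"],"pos",p.round(4),"rpy",o["orientation"].round(2),"open",round(o["opening"]*1e3,2),"gf",round(float(o["gripper_force"]),1),"F",o["force"].round(1))
    print("travel",(1e3*np.array([np.cos(a)*d[0]+np.sin(a)*d[1],np.sin(a)*d[0]-np.cos(a)*d[1],-d[2]])).round(1),"roll",None if yaw is None else round(o["orientation"][2]-yaw,2))
E
python3 -c "
from h import *
todo(.516,.1873,.058)"
```

```text
t 2.4 pos [0.5134 0.1935 0.1292] rpy [ 1.7999e+02 -3.0000e-02 -1.9960e+01] open 80.36 gf 0.0 F [0.3 0.5 1.6]
travel [ 4.5  4.9 71.2] roll None
```

Request:
{"api": "apply_moves", "payload": {
  "targets": [
    {"travel": [4.5,5,11],"roll": 0,"jaw": 80},
    {"travel": [0,0,25],"roll": 0,"jaw": 80},
    {"travel": [0,0,20],"roll": 0,"jaw": 80},
    {"travel": [0,0,15],"roll": 0,"jaw": 75},
    {"travel": [0,0,0],"roll": 0,"jaw": 60},
    {"travel": [0,0,0],"roll": 0,"jaw": 52},
    {"travel": [0,0,0],"roll": 0,"jaw": 48},
    {"travel": [0,0,0],"roll": 0,"jaw": 45},
    {"travel": [0,0,0],"roll": 0,"jaw": 45},
    {"travel": [0,0,0],"roll": 0,"jaw": 45}
  ]
}}

```text
clock: 3.4
tool_pos: [0.5162, 0.1876, 0.0586]
orientation: [-179.9, -0.1, -20.0]
force: [-1.0, 0.6, 5.6]
opening: 0.0474
gripper_force: 30.0
```

Run:
```python
from h import *
todo(.625,.292,.2)
t=avg("top",2);s=avg("scene",2)
cv2.imwrite("pics/g.png",np.hstack([crop(t,280,140,100,90,4),crop(s,180,110,100,90,4)]))
```

```text
t 3.4 pos [0.5162 0.1876 0.0586] rpy [-1.7991e+02 -7.0000e-02 -1.9960e+01] open 47.37 gf 30.0 F [-1.   0.6  5.6]
travel [  66.6 -135.3 -141.4] roll None
```

Request:
{"api": "apply_moves", "payload": {
  "targets": [
    {"travel": [0,0,-8],"roll": 0,"jaw": 45},
    {"travel": [0,0,-16],"roll": 0,"jaw": 45},
    {"travel": [0,0,-20],"roll": 0,"jaw": 45},
    {"travel": [0,0,-20],"roll": 0,"jaw": 45},
    {"travel": [0,0,-16],"roll": 0,"jaw": 45},
    {"travel": [0,0,0],"roll": 0,"jaw": 45}
  ]
}}

```text
clock: 4.2
tool_pos: [0.5165, 0.1877, 0.1402]
orientation: [-179.8, -0.1, -20.0]
force: [0.9, 0.6, -1.0]
opening: 0.0472
gripper_force: 30.0
```

Run:
```python
from h import *
todo(.625,.292,.138)
s=avg("scene",3);t=avg("top",3)
cv2.imwrite("pics/g2.png",np.hstack([crop(t,280,140,100,100,4),crop(s,170,90,100,100,4)]))
```

```text
t 4.2 pos [0.5165 0.1877 0.1402] rpy [-1.7981e+02 -1.4000e-01 -1.9970e+01] open 47.24 gf 30.0 F [ 0.9  0.6 -1. ]
travel [  66.3 -135.1    2.2] roll None
```

View pics/g2.png

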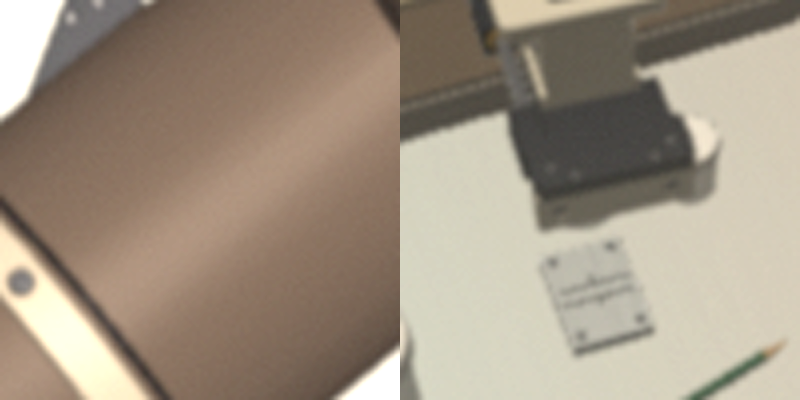

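The pot is off the gauge, which is bare in the scene view with both lines visible. Now placing it.

Request:
{"api": "apply_moves", "payload": {
  "targets": [
    {"travel": [6,-13,0],"roll": 0,"jaw": 45},
    {"travel": [12,-25,0],"roll": 0,"jaw": 45},
    {"travel": [15,-30,0],"roll": 0,"jaw": 45},
    {"travel": [15,-30,0],"roll": 0,"jaw": 45},
    {"travel": [12,-24,0],"roll": 0,"jaw": 45},
    {"travel": [6,-13,12],"roll": 0,"jaw": 45},
    {"travel": [0,0,25],"roll": 0,"jaw": 45},
    {"travel": [0,0,25],"roll": 0,"jaw": 45},
    {"travel": [0,0,15],"roll": 0,"jaw": 45},
    {"travel": [0,0,6],"roll": 0,"jaw": 45}
  ]
}}

```text
clock: 5.5
tool_pos: [0.6231, 0.291, 0.052]
orientation: [179.8, 0.1, -20.0]
force: [-0.2, -0.4, -0.1]
opening: 0.0472
gripper_force: 30.0
```

Request:
{"api": "apply_moves", "payload": {
  "targets": [
    {"travel": [0,0,3],"roll": 0,"jaw": 45},
    {"travel": [0,0,2],"roll": 0,"jaw": 45},
    {"travel": [0,0,0],"roll": 0,"jaw": 45}
  ]
}}

```text
clock: 5.8
tool_pos: [0.6241, 0.2917, 0.0504]
orientation: [-179.9, -0.0, -20.0]
force: [0.6, -0.9, 0.1]
opening: 0.0474
gripper_force: 30.0
```

Request:
{"api": "apply_moves", "payload": {
  "targets": [
    {"travel": [0,0,1],"roll": 0,"jaw": 45},
    {"travel": [0,0,0],"roll": 0,"jaw": 45}
  ]
}}

```text
clock: 6.0
tool_pos: [0.6239, 0.2916, 0.0493]
orientation: [-179.9, -0.0, -20.0]
force: [0.0, 0.2, -0.2]
opening: 0.0474
gripper_force: 30.0
```

Request:
{"api": "apply_moves", "payload": {
  "targets": [
    {"travel": [0,0,1],"roll": 0,"jaw": 45},
    {"travel": [0,0,0],"roll": 0,"jaw": 45}
  ]
}}

```text
clock: 6.2
tool_pos: [0.6241, 0.2916, 0.0487]
orientation: [-179.9, -0.1, -20.0]
force: [-1.6, 0.1, 4.3]
opening: 0.0474
gripper_force: 30.0
```

Contact at 4 N. Release and lift, opening only to 68 mm.

Request:
{"api": "apply_moves", "payload": {
  "targets": [
    {"travel": [0,0,0],"roll": 0,"jaw": 50},
    {"travel": [0,0,0],"roll": 0,"jaw": 58},
    {"travel": [0,0,0],"roll": 0,"jaw": 68},
    {"travel": [0,0,0],"roll": 0,"jaw": 68},
    {"travel": [0,0,-15],"roll": 0,"jaw": 68},
    {"travel": [0,0,-30],"roll": 0,"jaw": 68},
    {"travel": [0,0,-40],"roll": 0,"jaw": 68},
    {"travel": [0,0,-40],"roll": 0,"jaw": 68},
    {"travel": [0,0,-20],"roll": 0,"jaw": 68}
  ]
}}

```text
clock: 7.1
tool_pos: [0.6251, 0.292, 0.1983]
orientation: [-179.7, -0.2, -20.0]
force: [0.9, 0.5, 1.0]
opening: 0.0681
gripper_force: 0.0
```

Request:
{"api": "apply_moves", "payload": {
  "targets": [
    {"travel": [-20,-20,0],"roll": 0,"jaw": 68},
    {"travel": [-25,-35,0],"roll": -4,"jaw": 68},
    {"travel": [-25,-35,0],"roll": -5,"jaw": 68},
    {"travel": [-25,-35,0],"roll": -5,"jaw": 68},
    {"travel": [-20,-35,0],"roll": -2,"jaw": 68},
    {"travel": [0,-35,0],"roll": 0,"jaw": 68},
    {"travel": [0,-35,0],"roll": 0,"jaw": 68},
    {"travel": [0,-20,0],"roll": 0,"jaw": 68},
    {"travel": [0,0,0],"roll": 0,"jaw": 68}
  ]
}}

```text
clock: 8.0
tool_pos: [0.5573, 0.5673, 0.1924]
orientation: [-180.0, -0.0, -3.9]
force: [0.1, -0.5, -0.8]
opening: 0.0683
gripper_force: 0.0
```

Run:
```python
from h import *
todo(.545,.365,.1,-3)
t=avg("top",6);s=avg("scene",6)
cv2.imwrite("pics/t2.png",t);cv2.imwrite("pics/s2.png",s)
cv2.imwrite("pics/g3.png",np.hstack([crop(t,205,130,165,110,4)[:, :],])) 
cv2.imwrite("pics/g3s.png",crop(s,170,100,140,140,4.2))
```

```text
t 8.0 pos [0.5573 0.5673 0.1924] rpy [-1.80e+02 -1.00e-02 -3.86e+00] open 68.32 gf 0.0 F [ 0.1 -0.5 -0.8]
travel [  1.4 202.7  92.4] roll -0.86
```

View pics/g3.png

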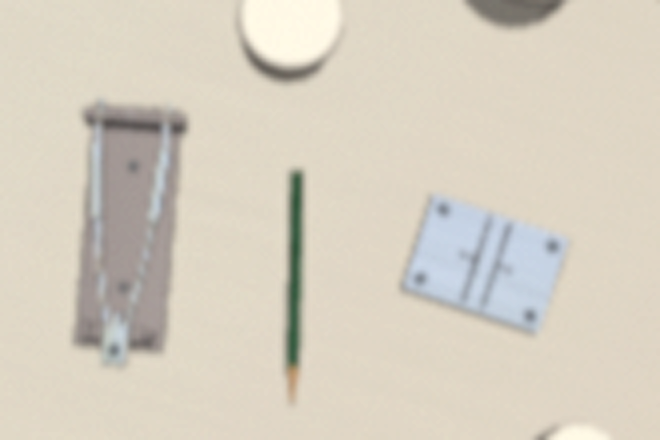

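View pics/g3s.png

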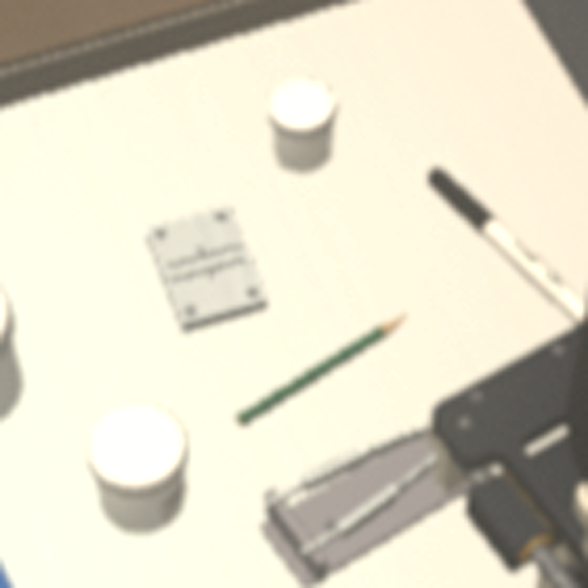

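The pot stands upright beyond the pencil. In the top crop (4x, origin 205,130) the gauge corners are (433,195), (401,288), (536,333) and (569,240), with its lines running (490,215)-(463,303) and (510,225)-(483,307). In the scene crop (4.2x, origin 170,100) the gauge corners are (148,235), (233,208), (266,303) and (183,328).

Run:
```python
from h import *
t=cv2.imread("pics/t2.png").astype(int)
f=lambda p:np.array(p)/4+[205,130]-.375
def yaw(a,b): d=b-a; return np.degrees(np.arctan2(d[1],d[0])).round(2)
g=ray("top",f([(433,195),(401,288),(536,333),(569,240)]),.01)
print("hand",g.mean(0),yaw(g[1],g[0]),yaw(g[2],g[3]),yaw(g[2],g[1])-90,yaw(g[3],g[0])-90)
l=ray("top",f([(490,215),(463,303),(510,225),(483,307)]),.01);print("lines",l.mean(0),yaw(l[1],l[0]),yaw(l[3],l[2]))
m=((t[:,:,0]-t[:,:,2])>2).astype(np.uint8);m[:170]=0;m[220:]=0;m[:,350:]=0;m[:,:300]=0
m=cv2.morphologyEx(m,3,np.ones((3,3)));R=cv2.minAreaRect(max(cv2.findContours(m,0,1)[0],key=cv2.contourArea))
b=ray("top",cv2.boxPoints(R),.01);print("mask",R,b.mean(0),[np.linalg.norm(b[i]-b[i-1]).round(4) for i in range(4)],yaw(b[0],b[1]),yaw(b[1],b[2]))
fs=lambda p:np.array(p)/4.2+[170,100]-.38
q=ray("scene",fs([(148,235),(233,208),(266,303),(183,328)]),.01);print("scene",q.mean(0),yaw(q[0],q[1]),yaw(q[3],q[0]))
print("pot",ray("top",f([(290,19)]),.055))
# tube: forceps+rest, top: blueish mask of forceps
m=((t[:,:,0]-t[:,:,2])>-6).astype(np.uint8);m[:150]=0;m[225:]=0;m[:,255:]=0;m[:,:220]=0
v,u=np.nonzero(m);print(len(u),u.min(),u.max(),v.min(),v.max())
tt=ray("top",f([(101,103),(169,110)]),.033);ta=ray("top",f([(114,366)]),.036)[0];mt=tt.mean(0)
print("tips",tt,"tail",ta,"yaw",yaw(ta,mt),np.linalg.norm((mt-ta)[:2]))
r=ray("top",f([(74,345),(163,352)]),.006);bb=ray("top",f([(84,112),(186,122)]),.026);print("rest",r.mean(0),bb.mean(0),yaw(r.mean(0),bb.mean(0)),yaw(r[1],r[0])-90,yaw(bb[1],bb[0])-90)
# scene at first: tail screw, tip
f1=lambda p:np.array(p)/5.2+[195,130]-.4
print("scene tail screw",ray("scene",f1([(463,350)]),.036),"top tail screw",ray("top",f([(114,349)]),.036))
print("scene tip",ray("scene",f1([(248,522),(222,462)]),.033))
```

```text
hand [0.51379393 0.19197831 0.01      ] -18.05 -19.05 -17.22 -17.260000000000005
lines [0.51451477 0.1910745  0.01      ] -16.36 -17.57
mask ((325.89996337890625, 195.29998779296875), (35.417503356933594, 24.66576385498047), 18.434947967529297) [0.51443325 0.1918138  0.01      ] [np.float64(0.068), np.float64(0.0484), np.float64(0.0684), np.float64(0.0482)] -17.51 -107.4
scene [0.51594372 0.19443386 0.01      ] 165.16 -107.68
pot [[0.62160684 0.29003749 0.055     ]]
417 227 249 155 220
tips [[0.58414726 0.37893113 0.033     ]
 [0.58147727 0.34627443 0.033     ]] tail [0.45827752 0.36857048 0.036     ] yaw -2.74 0.12467765580221633
rest [0.46852847 0.36855383 0.006     ] [0.57908888 0.36285051 0.026     ] -2.95 -3.0600000000000023 -4.3799999999999955
scene tail screw [[0.46514615 0.36887988 0.036     ]] top tail screw [[0.46625478 0.36882043 0.036     ]]
scene tip [[0.58463552 0.3784567  0.033     ]
 [0.57663943 0.34996869 0.033     ]]
```

Request:
{"api": "apply_moves", "payload": {
  "targets": [
    {"travel": [0,20,0],"roll": -0.9,"jaw": 60},
    {"travel": [0,40,0],"roll": 0,"jaw": 60},
    {"travel": [0,40,0],"roll": 0,"jaw": 60},
    {"travel": [0,40,10],"roll": 0,"jaw": 60},
    {"travel": [0,40,30],"roll": 0,"jaw": 60},
    {"travel": [0,20,30],"roll": 0,"jaw": 60},
    {"travel": [0,0,20],"roll": 0,"jaw": 60},
    {"travel": [0,0,0],"roll": 0,"jaw": 60},
    {"travel": [0,0,0],"roll": 0,"jaw": 60}
  ]
}}

```text
clock: 9.5
tool_pos: [0.5473, 0.3654, 0.1031]
orientation: [180.0, -0.0, -3.1]
force: [0.7, 0.1, 0.4]
opening: 0.0599
gripper_force: 0.0
```

Run:
```python
from h import *
todo(.5455,.3655,.034,-3)
```

```text
t 9.5 pos [0.5473 0.3654 0.1031] rpy [ 1.7999e+02 -3.0000e-02 -3.0700e+00] open 59.86 gf 0.0 F [0.7 0.1 0.4]
travel [-1.8  0.  69.1] roll -0.07
```

Request:
{"api": "apply_moves", "payload": {
  "targets": [
    {"travel": [-1.8,0,24],"roll": 0,"jaw": 60},
    {"travel": [0,0,20],"roll": 0,"jaw": 60},
    {"travel": [0,0,15],"roll": 0,"jaw": 60},
    {"travel": [0,0,9],"roll": 0,"jaw": 55},
    {"travel": [0,0,1],"roll": 0,"jaw": 48},
    {"travel": [0,0,0],"roll": 0,"jaw": 40},
    {"travel": [0,0,0],"roll": 0,"jaw": 37},
    {"travel": [0,0,0],"roll": 0,"jaw": 37}
  ]
}}

```text
clock: 10.3
tool_pos: [0.5455, 0.3656, 0.0345]
orientation: [-179.9, -0.1, -3.1]
force: [0.0, -0.0, -0.4]
opening: 0.0377
gripper_force: 0.1
```

Request:
{"api": "apply_moves", "payload": {
  "targets": [
    {"travel": [0,0,0],"roll": 0,"jaw": 34},
    {"travel": [0,0,0],"roll": 0,"jaw": 31},
    {"travel": [0,0,0],"roll": 0,"jaw": 28},
    {"travel": [0,0,0],"roll": 0,"jaw": 26},
    {"travel": [0,0,0],"roll": 0,"jaw": 26},
    {"travel": [0,0,0],"roll": 0,"jaw": 26}
  ]
}}

```text
clock: 10.9
tool_pos: [0.5457, 0.3656, 0.0343]
orientation: [-179.9, -0.1, -3.1]
force: [1.7, 0.9, 6.3]
opening: 0.026
gripper_force: 9.1
```

Run:
```python
from h import *
todo(.5455,.3655,.034,-3)
```

```text
t 10.9 pos [0.5457 0.3656 0.0343] rpy [-1.7994e+02 -7.0000e-02 -3.0700e+00] open 25.96 gf 9.1 F [1.7 0.9 6.3]
travel [-0.2  0.1  0.3] roll -0.07
```

Request:
{"api": "apply_moves", "payload": {
  "targets": [
    {"travel": [0,0,0],"roll": 0,"jaw": 24},
    {"travel": [0,0,0],"roll": 0,"jaw": 24},
    {"travel": [0,0,-4],"roll": 0,"jaw": 24},
    {"travel": [0,0,-8],"roll": 0,"jaw": 24},
    {"travel": [0,0,-12],"roll": 0,"jaw": 24},
    {"travel": [0,0,-16],"roll": 0,"jaw": 24},
    {"travel": [0,0,-16],"roll": 0,"jaw": 24},
    {"travel": [0,0,-14],"roll": 0,"jaw": 24},
    {"travel": [0,0,0],"roll": 0,"jaw": 24}
  ]
}}

```text
clock: 11.8
tool_pos: [0.546, 0.3662, 0.1065]
orientation: [-179.8, -0.2, -3.1]
force: [0.5, -0.3, -0.9]
opening: 0.0241
gripper_force: 8.3
```

Run:
```python
from h import *
# TCP target: tips at gauge centre, grip 40 mm behind along yaw -17.4
a=np.radians(-17.4); c=np.array([.5151,.193])-.04*np.array([np.cos(a),np.sin(a)])
todo(c[0],c[1],.1,-17.4)
t=avg("top",3);s=avg("scene",3);cv2.imwrite("pics/s3.png",s);cv2.imwrite("pics/t3.png",t)
p=pix("scene",[[.545,.365,.1]])[0].astype(int);q=pix("top",[[.56,.365,.1]])[0].astype(int);print(p,q)
cv2.imwrite("pics/g4.png",np.hstack([crop(s,p[0]-50,p[1]-50,100,100,4),crop(t,q[0]-50,q[1]-50,100,100,4)]))
```

```text
t 11.8 pos [0.546  0.3662 0.1065] rpy [-1.7982e+02 -1.6000e-01 -3.0600e+00] open 24.08 gf 8.3 F [ 0.5 -0.3 -0.9]
travel [-60.3 164.7   6.5] roll 14.34
[253 199] [234 161]
```

View pics/g4.png

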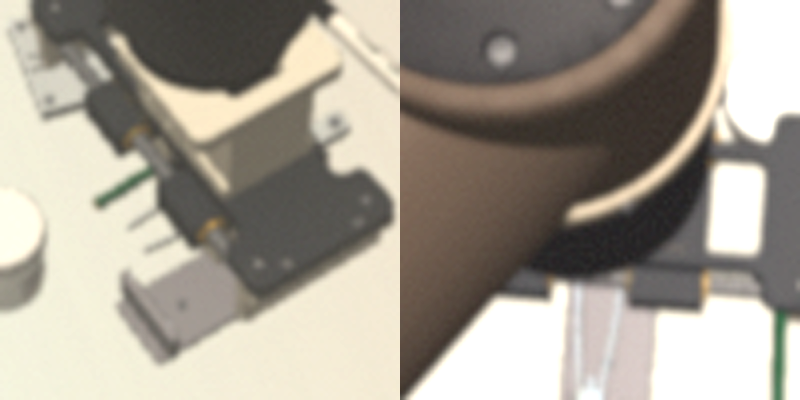

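The forceps are off the rest; in the scene half (4x) the tips show at (133,227) and (148,250).

Run:
```python
from h import *
p=pix("scene",[[.545,.365,.1]])[0].astype(int)
w=ray("scene",np.array([(131,228),(147,251)])/4+p-50-.375,.105);print(w,np.linalg.norm(w[0]-w[1]))
m=w.mean(0);d=m[:2]-[.546,.3662];a=np.radians(-3.06);print("fwd",d@[np.cos(a),np.sin(a)],"left",d@[-np.sin(a),np.cos(a)])
```

```text
[[0.5853766  0.35741557 0.105     ]
 [0.58686273 0.37272089 0.105     ]] 0.01537729798650009
fwd 0.04012287420685095 left 0.0010115023199241719
```

Request:
{"api": "apply_moves", "payload": {
  "targets": [
    {"travel": [-5,12,0],"roll": 0,"jaw": 24},
    {"travel": [-9,24,0],"roll": 0,"jaw": 24},
    {"travel": [-11,31,0],"roll": 0,"jaw": 24},
    {"travel": [-11,31,0],"roll": 0,"jaw": 24},
    {"travel": [-11,31,0],"roll": 0,"jaw": 24},
    {"travel": [-9,24,0],"roll": 0,"jaw": 24},
    {"travel": [-4,12,0],"roll": 2,"jaw": 24},
    {"travel": [0,0,0],"roll": 5,"jaw": 24},
    {"travel": [0,0,0],"roll": 5,"jaw": 24},
    {"travel": [0,0,0],"roll": 2.3,"jaw": 24}
  ]
}}

```text
clock: 13.1
tool_pos: [0.4763, 0.2035, 0.1036]
orientation: [-180.0, -0.0, -17.7]
force: [0.8, -0.2, -0.1]
opening: 0.0242
gripper_force: 8.3
```

Request:
{"api": "apply_moves", "payload": {
  "targets": [
    {"travel": [0,0,5],"roll": 0,"jaw": 23},
    {"travel": [0,0,10],"roll": 0,"jaw": 22.5},
    {"travel": [0,0,12],"roll": 0,"jaw": 22},
    {"travel": [0,0,10],"roll": 0,"jaw": 21.5},
    {"travel": [0,0,5],"roll": 0,"jaw": 21.5},
    {"travel": [0,0,0],"roll": 0,"jaw": 21.5},
    {"travel": [0,0,0],"roll": 0,"jaw": 21.5}
  ]
}}

```text
clock: 13.8
tool_pos: [0.4763, 0.2037, 0.0615]
orientation: [180.0, 0.0, -17.4]
force: [-0.1, 0.6, -0.3]
opening: 0.0215
gripper_force: 10.5
```

Run:
```python
from h import *
a=np.radians(-17.4); c=np.array([.5151,.193])-.04*np.array([np.cos(a),np.sin(a)])
todo(c[0],c[1],.035,-17.4)
s=avg("scene",8);cv2.imwrite("pics/s4.png",s)
p=pix("scene",[[.515,.193,.03]])[0].astype(int);print(p)
cv2.imwrite("pics/g5.png",crop(s,p[0]-32,p[1]-32,64,56,10))
```

```text
t 13.8 pos [0.4763 0.2037 0.0615] rpy [179.98   0.   -17.37] open 21.54 gf 10.5 F [-0.1  0.6 -0.3]
travel [ 0.2 -1.4 26.5] roll 0.03
[218 157]
```

View pics/g5.png

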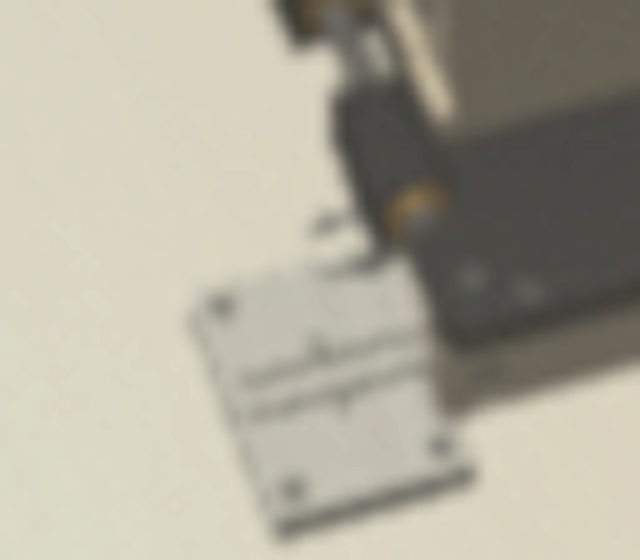

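Tips at about (312,228) and (320,277) in the 10x crop, plate lines around (330,376). Compare these in the scene camera's frame.

Run:
```python
from h import *
p=np.array([218,157])
f=lambda q:np.array(q)/10+p-32-.45
w=ray("scene",f([(314,226),(324,272)]),.0585);print("tips",w,np.linalg.norm(w[0]-w[1]))
l=ray("scene",f([(331,375)]),.01);print("mid lines",l, "corner-based earlier .5159 .1944")
a=np.radians(-17.4);u=np.array([[np.cos(a),np.sin(a)],[-np.sin(a),np.cos(a)]])
o=ctrl.get_obs()["tool_pos"][:2];print("tips rel TCP",u@(w.mean(0)[:2]-o),"gauge rel tips",u@(l[0,:2]-w.mean(0)[:2]),u@(np.array([.5159,.1944])-w.mean(0)[:2]))
```

```text
tips [[0.51188422 0.18471306 0.0585    ]
 [0.51760229 0.19680966 0.0585    ]] 0.013379988035181622
mid lines [[0.51443523 0.19082722 0.01      ]] corner-based earlier .5159 .1944
tips rel TCP [ 0.04053082 -0.00091075] gauge rel tips [-3.13621028e-04 -2.92718555e-05] [1.57090835e-05 3.81804689e-03]
```

Request:
{"api": "apply_moves", "payload": {
  "targets": [
    {"travel": [0,0,4],"roll": 0,"jaw": 21.5},
    {"travel": [0,0,7],"roll": 0,"jaw": 21.5},
    {"travel": [0,0,8],"roll": 0,"jaw": 21.5},
    {"travel": [0,0,6],"roll": 0,"jaw": 21.5},
    {"travel": [0,0,3],"roll": 0,"jaw": 21.5},
    {"travel": [0,0,0],"roll": 0,"jaw": 21.5},
    {"travel": [0,0,0],"roll": 0,"jaw": 21.5}
  ]
}}

```text
clock: 14.9
tool_pos: [0.4763, 0.2037, 0.0335]
orientation: [180.0, 0.0, -17.4]
force: [-0.2, -0.5, -0.1]
opening: 0.0215
gripper_force: 10.5
```

Run:
```python
from h import *
todo(.4763,.2037,.033,-17.4)
s=avg("scene",16);cv2.imwrite("pics/s5.png",s)
p=pix("scene",[[.515,.193,.02]])[0].astype(int);print(p)
a=np.radians(-17.4);X=np.array([np.cos(a),np.sin(a)]);Y=np.array([-np.sin(a),np.cos(a)]);c=np.array([.5145,.1918])
im=crop(s,p[0]-25,p[1]-25,50,50,12)
cv2.imwrite("pics/g6.png",im)
```

```text
t 14.9 pos [0.4763 0.2037 0.0335] rpy [179.99   0.   -17.38] open 21.49 gf 10.5 F [-0.2 -0.5 -0.1]
travel [-0.  -0.   0.5] roll 0.02
[218 160]
```

View pics/g6.png

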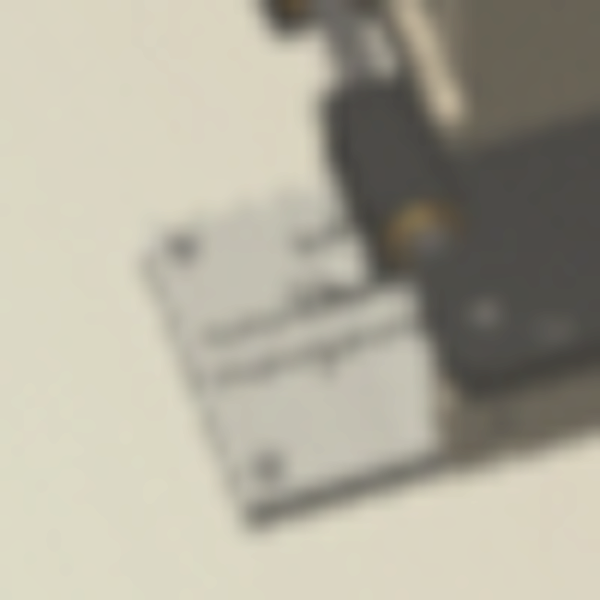

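Both tips are over the plate, at (302,243) and (300,296). The lines run from (208,335) and (222,377), with the lower tick at (328,365). A short profile check of gap and centring in the same camera follows.

Run:
```python
from h import *
a=np.radians(-17.4);X=np.array([np.cos(a),np.sin(a)]);Y=np.array([-np.sin(a),np.cos(a)])
def prof(file,c,xs,z,ys):
    g=cv2.cvtColor(cv2.imread(file),6).astype(np.float32);out=0
    for x in xs:
        P=np.array([[*(c+x*X+y*Y),z] for y in ys]);q=pix("scene",P).astype(np.float32)
        out=out+cv2.remap(g,q[:,0][None],q[:,1][None],2)[0]
    return out/len(xs)
ys=np.arange(-.016,.0165,.001);c=np.array([.5145,.1918])
print("y mm",(ys*1e3).round().astype(int).tolist())
print("lines s2",prof("pics/s2.png",c,np.arange(-.015,.016,.001),.01,ys).round().astype(int).tolist())
for x in(.004,.002,0,-.002,-.004,-.006): print("tips s5",x,prof("pics/s5.png",c,[x],.0305,ys).round().astype(int).tolist())
for x in(.004,.002,0,-.002,-.004): print("tips s4",x,prof("pics/s4.png",c,[x],.0585,ys).round().astype(int).tolist())
xs=np.arange(-.03,.031,.0015);print("line ext along x",[int(prof("pics/s2.png",c,[x],.01,[-.005])[0]) for x in xs],[int(prof("pics/s2.png",c,[x],.01,[.005])[0]) for x in xs])
```

```text
y mm [-16, -15, -14, -13, -12, -11, -10, -9, -8, -7, -6, -5, -4, -3, -2, -1, 0, 1, 2, 3, 4, 5, 6, 7, 8, 9, 10, 11, 12, 13, 14, 15, 16]
lines s2 [142, 142, 141, 141, 139, 137, 134, 129, 125, 121, 120, 121, 125, 131, 136, 138, 137, 133, 127, 122, 119, 119, 122, 128, 133, 137, 140, 142, 143, 143, 143, 143, 143]
tips s5 0.004 [121, 121, 120, 119, 119, 118, 118, 118, 118, 118, 118, 118, 119, 119, 118, 117, 115, 111, 106, 102, 98, 94, 91, 89, 89, 91, 96, 103, 110, 113, 114, 112, 107]
tips s5 0.002 [120, 119, 119, 118, 117, 116, 114, 112, 110, 109, 110, 111, 113, 114, 116, 115, 114, 111, 107, 102, 96, 91, 87, 85, 87, 91, 96, 103, 109, 113, 114, 113, 108]
tips s5 0 [118, 117, 117, 117, 115, 113, 109, 106, 101, 99, 98, 100, 105, 110, 112, 114, 113, 110, 106, 100, 94, 88, 83, 81, 83, 88, 95, 102, 109, 114, 115, 113, 108]
tips s5 -0.002 [118, 117, 117, 118, 117, 114, 109, 105, 99, 96, 95, 98, 104, 110, 114, 115, 115, 112, 108, 103, 94, 85, 78, 75, 77, 84, 93, 102, 108, 114, 114, 111, 106]
tips s5 -0.004 [119, 119, 118, 118, 118, 115, 111, 105, 100, 98, 98, 101, 106, 111, 115, 118, 120, 119, 115
[... 854 characters left out ...]
20, 126, 130, 130, 128, 123, 117, 111, 105, 101, 99, 100, 105, 111, 117, 119, 120, 120, 120, 120]
tips s4 -0.004 [131, 131, 130, 127, 121, 116, 108, 101, 95, 93, 97, 104, 113, 121, 126, 127, 127, 125, 120, 112, 106, 99, 94, 93, 96, 102, 108, 114, 119, 120, 120, 120, 120]
line ext along x [158, 158, 156, 151, 142, 133, 125, 123, 122, 123, 124, 124, 123, 122, 122, 121, 120, 119, 120, 118, 116, 117, 120, 122, 122, 122, 122, 122, 120, 120, 122, 122, 123, 124, 130, 136, 136, 136, 141, 151, 158] [158, 156, 152, 146, 144, 138, 132, 124, 120, 122, 123, 122, 122, 122, 122, 118, 115, 116, 114, 110, 111, 115, 119, 122, 123, 122, 120, 117, 116, 119, 121, 122, 122, 123, 125, 130, 131, 128, 136, 148, 156]
```

Centring is about 1 mm off laterally and 1 mm lengthwise; the gap agrees with 10 mm. Correct and hold.

Request:
{"api": "apply_moves", "payload": {
  "targets": [
    {"travel": [-0.7,0.9,0],"roll": 0,"jaw": 21.5},
    {"travel": [0,0,0],"roll": 0,"jaw": 21.5},
    {"travel": [0,0,0],"roll": 0,"jaw": 21.5},
    {"travel": [0,0,0],"roll": 0,"jaw": 21.5},
    {"travel": [0,0,0],"roll": 0,"jaw": 21.5},
    {"travel": [0,0,0],"roll": 0,"jaw": 21.5},
    {"travel": [0,0,0],"roll": 0,"jaw": 21.5},
    {"travel": [0,0,0],"roll": 0,"jaw": 21.5},
    {"travel": [0,0,0],"roll": 0,"jaw": 21.5},
    {"travel": [0,0,0],"roll": 0,"jaw": 21.5}
  ]
}}

```text
clock: 16.7
tool_pos: [0.4753, 0.203, 0.0336]
orientation: [180.0, 0.0, -17.4]
force: [-0.2, 0.6, 0.0]
opening: 0.0216
gripper_force: 10.5
```

Request:
{"api": "apply_moves", "payload": {
  "targets": [
    {"travel": [0,0,0],"roll": 0,"jaw": 21.5},
    {"travel": [0,0,0],"roll": 0,"jaw": 21.5},
    {"travel": [0,0,0],"roll": 0,"jaw": 21.5},
    {"travel": [0,0,0],"roll": 0,"jaw": 21.5},
    {"travel": [0,0,0],"roll": 0,"jaw": 21.5},
    {"travel": [0,0,0],"roll": 0,"jaw": 21.5},
    {"travel": [0,0,0],"roll": 0,"jaw": 21.5},
    {"travel": [0,0,0],"roll": 0,"jaw": 21.5},
    {"travel": [0,0,0],"roll": 0,"jaw": 21.5},
    {"travel": [0,0,0],"roll": 0,"jaw": 21.5}
  ]
}}

```text
clock: 17.7
tool_pos: [0.4753, 0.203, 0.0336]
orientation: [-180.0, -0.0, -17.4]
force: [0.2, 0.1, -1.0]
opening: 0.0215
gripper_force: 10.5
```

Request:
{"api": "apply_moves", "payload": {
  "targets": [
    {"travel": [0,0,0],"roll": 0,"jaw": 21.5},
    {"travel": [0,0,0],"roll": 0,"jaw": 21.5},
    {"travel": [0,0,0],"roll": 0,"jaw": 21.5},
    {"travel": [0,0,0],"roll": 0,"jaw": 21.5},
    {"travel": [0,0,0],"roll": 0,"jaw": 21.5},
    {"travel": [0,0,0],"roll": 0,"jaw": 21.5},
    {"travel": [0,0,0],"roll": 0,"jaw": 21.5},
    {"travel": [0,0,0],"roll": 0,"jaw": 21.5},
    {"travel": [0,0,0],"roll": 0,"jaw": 21.5},
    {"travel": [0,0,0],"roll": 0,"jaw": 21.5}
  ]
}}

```text
clock: 18.7
tool_pos: [0.4753, 0.203, 0.0336]
orientation: [-180.0, 0.0, -17.4]
force: [-0.1, 0.5, -0.2]
opening: 0.0215
gripper_force: 10.5
```

Request:
{"api": "apply_moves", "payload": {
  "targets": [
    {"travel": [0,0,0],"roll": 0,"jaw": 21.5},
    {"travel": [0,0,0],"roll": 0,"jaw": 21.5},
    {"travel": [0,0,0],"roll": 0,"jaw": 21.5},
    {"travel": [0,0,0],"roll": 0,"jaw": 21.5},
    {"travel": [0,0,0],"roll": 0,"jaw": 21.5},
    {"travel": [0,0,0],"roll": 0,"jaw": 21.5},
    {"travel": [0,0,0],"roll": 0,"jaw": 21.5},
    {"travel": [0,0,0],"roll": 0,"jaw": 21.5},
    {"travel": [0,0,0],"roll": 0,"jaw": 21.5},
    {"travel": [0,0,0],"roll": 0,"jaw": 21.5}
  ]
}}

```text
clock: 19.7
tool_pos: [0.4753, 0.203, 0.0335]
orientation: [180.0, 0.0, -17.4]
force: [0.3, 0.1, -0.4]
opening: 0.0215
gripper_force: 10.5
```

Run:
```python
from h import *
todo(.4754,.2031,.0335,-17.4)
s=avg("scene",6);cv2.imwrite("pics/s6.png",s)
g=cv2.cvtColor(s,6).astype(np.float32)
a=np.radians(-17.4);X=np.array([np.cos(a),np.sin(a)]);Y=np.array([-np.sin(a),np.cos(a)]);c=np.array([.5145,.1918])
ys=np.arange(-.014,.0145,.001);print((ys*1e3).round().astype(int).tolist())
for x in(.002,0,-.002,-.004):
    q=pix("scene",[[*(c+x*X+y*Y),.0305] for y in ys]).astype(np.float32);print(x,cv2.remap(g,q[:,0][None],q[:,1][None],2)[0].round().astype(int).tolist())
```

```text
t 19.7 pos [0.4753 0.203  0.0335] rpy [180.     0.   -17.38] open 21.54 gf 10.5 F [ 0.3  0.1 -0.4]
travel [ 0.1 -0.1  0. ] roll 0.02
[-14, -13, -12, -11, -10, -9, -8, -7, -6, -5, -4, -3, -2, -1, 0, 1, 2, 3, 4, 5, 6, 7, 8, 9, 10, 11, 12, 13, 14]
0.002 [117, 116, 116, 116, 115, 115, 115, 115, 116, 117, 118, 119, 119, 117, 115, 113, 108, 103, 99, 95, 91, 91, 92, 95, 99, 104, 109, 113, 114]
0 [115, 115, 114, 111, 109, 108, 106, 105, 107, 109, 113, 116, 118, 118, 116, 114, 110, 105, 100, 95, 91, 89, 90, 93, 98, 104, 110, 114, 115]
-0.002 [115, 115, 114, 110, 107, 103, 99, 98, 99, 104, 108, 114, 117, 119, 118, 116, 113, 108, 100, 93, 86, 82, 84, 90, 98, 105, 110, 114, 115]
-0.004 [116, 114, 111, 107, 102, 97, 94, 94, 97, 103, 109, 113, 118, 120, 121, 119, 115, 110, 104, 94, 87, 83, 84, 90, 97, 104, 110, 113, 114]
```

The pose, opening (21.5 mm) and grip force (10.5 N) held steady for over 3 s. The tips are centred to within 1 mm, so I'm handing in.

```bash
python3 -c "
from plant import ctrl
print(ctrl.close_job())"
```

```text
the job is handed in; nothing more can be done
None
```

The job is handed in: the pot stands upright on the cart top beyond the pencil, and the forceps are held level about 2 cm over the gauge lines, tips within about 1 mm of centre, their gap steady for over 3 s at about 10 mm (camera estimates 10–11 mm).

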